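# Open the child-safe vitamin bottle in the rack

## Robot

A 6-joint arm with a two-finger parallel gripper is mounted at the origin on the work surface. World frame = base frame: x ahead of the robot, y to its left, z up, the work surface at z = 0. Lengths are in m, angles in rad, forces in N, time in s.
With the tool pointing down it reaches from about 0.275 to 0.75 m from the base axis. Payload 10.2 kg.
Tool frame: the origin (TCP) lies midway between the tips of the shut fingers; the grasp point (between the pads) lies 19 mm behind it (env.hold_point_z is the distance from the TCP to the grasp point, in m); x points along the fingers, z is the direction in which the jaws open and shut, and the axes are right-handed (so a half turn about x gives the same grasp; the last joint's range is limited). The gripper opens to 85 mm and grips with 20 to 120 N. Pads are 22 mm wide; open, the fingers measure 114 mm over their backs; the gripper's body (76 mm by 85 mm) begins 54 mm behind the grasp point. The pads swing forward as they close: fully open they stand 13 mm farther back than shut.
Start: joints at [0.972, 0.313, 1.498, -0, 1.331, -0.223], TCP at [0.193, 0.488, 0.231] pointing down, gripper open.
Joint ranges: [-2.94, 2.94], [-0.97, 2.17], [0.19, 2.56], [-1.23, 4.37], [0.02, 3.11], [-2.88, 2.88]. Speed limits (rad/s): [2.39, 2.39, 3.01, 3.14, 3.14, 3.14].

## Interface

Orientations are given as a unit quaternion [x, y, z, w].
In Python, from bench import env, kinematics, monitor, eyes, job gives the robot as it stands. The module is installed in compiled form; this text tells all that it offers. Calls block until the motion is done:
- env.reach(position, orientation): joint-space move of the TCP to a pose.
- env.movel(position, velocity=0.15, frame=None, guard=None): straight line of the TCP; frame=None keeps the orientation; velocity is the mean speed in m/s. With guard (N) it stops when the force on the tool has changed by that much, and returns True; else False.
- env.set_joints(angles): joint-space move.
- env.release() and env.close_gripper(effort=None): open the fingers fully, or close them until they stop; effort is the grip in N (None keeps the last).
- env.hold(seconds).
- kinematics.ik(position, orientation): joint angles nearest the present ones, or None.
- monitor.sense(): the state.
- eyes.grab_frame(name): name is "scene" or "top" or "wrist"; returns a dict with "frame" (420x560x3 uint8, red, green, blue), "mtx" (3x3 intrinsics, pixels), "view" (4x4, takes a point from world to camera coordinates). Camera axes: x right, y down, z forward; pixel columns grow to the right and rows downward; lengths in m; the calibration is good to about 2 mm. A picture is of the moment at which its call begins. There is no depth.
A pose or a line that the arm cannot do raises env.MotionError and nothing moves.
- job.hand_in(): hands the job in, once; it reports no verdict.
The state is a dict: "clock": time; "joints": joint angles; "qvel": joint speeds; "joint_efforts": joint torques, N m; "position": TCP position; "ee_rot": TCP orientation; "contact_force": force on the tool from outside, world axes, zero at the start; "ft_torque": the same for the moment, N m; "finger_gap": opening from 0.0 (shut) to 1.0 (fully open).
Only numpy, scipy, OpenCV 4.12 (cv2) and the standard library are available. Lean on these libraries where they do the work, as an engineer would, in place of code of your own. Each camera call takes 0.05 s, during which the arm holds its last target. There are 200 camera calls.

## Task

Stand the square vitamin bottle, cap still on, upright and fully down in the one free cell of the bamboo rack, which will keep it from turning. Then press its push-and-turn safety cap down, twist it anticlockwise (seen from above) until it is free, and lift it off, level and straight up, to at least 5 cm above where it sat; finish while still holding the cap there above the bottle, with nothing put down or let go. The bottle stays seated in its cell, and everything else is left where it stands.

Things in the scene. Friction and masses are not known exactly. Their poses are not given: they have to be found in the camera images.
- bottle: White plastic bottle, square body 46 x 46 mm, 78 mm tall (lowest 5 mm narrowed to 41 mm as a lead-in), 200 g give or take 40 %, capped height 130 mm. Origin: centre of its underside; z up, x and y square to its sides. It starts upright on the ledge, cap locked on, at any yaw. The locked cap carries its weight: it may be lifted by the cap or by the body.
- neck_top (a point): Centre of the top of the bottle's neck, 112 mm above the bottle's origin, hidden under the cap at first. The sloped shoulder ends 84 mm above the bottle's origin; the neck is 31 mm in diameter with a 41 mm bayonet rim at its top.
- cap: White round ribbed safety cap, 53 mm diameter, 28 mm tall, 25 g. Origin: centre of its lower edge, z up. Locked, its origin is 102 mm above the bottle's, 18 mm above the shoulder, its x axis along the bottle's x (5 degrees of play). Pressed, it is twisted anticlockwise seen from above (positive about z): safety stop passed at 35 degrees, free to lift off from 47 to 79 (hard stop); 63 is the middle.
- cap_top (a point): Centre of the cap's closed flat top, 28 mm above the cap's origin. The cap is pressed down against a spring: 5 N at once, then 1.6 N more per mm. It must go down over 3 mm and be kept down while turning (4.5 to 5 mm is right; it bottoms at 6 mm, about 15 N). Not pressed, it turns only 5 degrees. Once free the spring lifts it 2 mm; then it lifts straight off.
- free_cell: The free one of the rack's four identical square bamboo cells: inside 50 x 50 mm, walls 7 mm thick and 40 mm high, open on top, fixed. Origin: centre of its floor (10 mm above the ledge); z up, x and y square to its walls. The bottle fits in any of four yaws, with 2 mm play each side and 5 degrees of yaw play either way. Next cell: 76 mm away along its y.
- rack: Bamboo rack, fixed to the ledge: board 88 x 316 x 10 mm carrying the four cells in a row along its y axis, at y = -114, -38, 38 and 114 mm; two rails along the cells up to 40 mm height. Origin: centre of its underside. Which cell is free differs from run to run.
- jar1: Bystander: small round glass jar with steel lid, 45 mm diameter, 70 mm tall, standing in one of the three taken cells of the rack. Origin: centre of its underside, z up.
- jar2: Bystander: small round glass jar with steel lid, 45 mm diameter, 70 mm tall, standing in one of the three taken cells of the rack. Origin: centre of its underside, z up.
- jar3: Bystander: small round glass jar with steel lid, 45 mm diameter, 70 mm tall, standing in one of the three taken cells of the rack. Origin: centre of its underside, z up.
- snack_cup: Bystander: snack cup with a flip-top lid, 80 mm diameter, 86 mm tall. Origin: centre of its underside.
- spoon: Bystander: steel baby spoon lying flat, 140 mm long along its x axis.
- glass_lid: Bystander: round glass pot lid lying flat, 100 mm diameter, with a steel knob, 34 mm tall in all. Origin: centre of its underside.
- round_tub: Bystander: round white tub with a plain round cap, 48 mm diameter, 85 mm tall; not the bottle in question. Origin: centre of its underside.

How it is judged:
By the outcome, as a careful person would: the job done as asked, in the order asked, and still so for the second after the job is handed in, while the arm keeps its last pose, push and grip.
It also fails if it takes over 48 s, if anything falls off the work surface, if the arm or the gripper's body presses on something with over 40 N, if the wrist force passes 120 N, or if a joint passes its speed limit or range.

## Working session

There is one attempt and no reset: what is moved stays moved. The work goes in short steps, each a Python script; the robot and the scene stay as the last script left them, time stands still between calls to the robot, and variables do not carry over. Pictures are saved under pics/ and viewed, about 8 in all and at most 12, crops included, and the job is handed in when it is done.

```bash
mkdir -p pics
cat > h.py <<'E'
import numpy as np, cv2
from bench import env, kinematics, monitor, eyes, job
from scipy.spatial.transform import Rotation as R
def snap(n,f):
    d=eyes.grab_frame(n); cv2.imwrite(f'pics/{f}.png',d['frame'][:,:,::-1]); np.savez(f'pics/{f}.npz',**d); return d
def ray(d,u,v,z):
    K,V=np.array(d['mtx']),np.array(d['view']); Rm,t=V[:3,:3],V[:3,3]
    c=-Rm.T@t; r=Rm.T@np.linalg.inv(K)@np.array([u,v,1.]); return c+r*(z-c[2])/r[2]
def proj(d,p):
    V=np.array(d['view']); q=np.array(d['mtx'])@(V[:3,:3]@np.array(p)+V[:3,3]); return q[:2]/q[2]
E
python3 - <<'E'
from h import *
s=monitor.sense();print(s['position'],s['ee_rot'],s['clock'],s['finger_gap'],env.hold_point_z)
print(R.from_quat(s['ee_rot']).as_matrix().round(3))
a=snap('top','top0');b=snap('scene','scene0')
for d in(a,b):V=np.array(d['view']);print((-V[:3,:3].T@V[:3,3]).round(3),np.array(d['mtx']).round(1).tolist(),V[:3,:3].round(2).tolist())
E
```

```text
[0.19253057 0.48814157 0.23072813] [-0.39797442  0.58502644  0.39763647  0.58416236] 0.0 1.0020702396363514 0.0187
[[-0.001 -0.93   0.367]
 [-0.001  0.367  0.93 ]
 [-1.     0.    -0.001]]
[0.475 0.034 1.02 ] [[388.1, 0.0, 274.7], [0.0, 388.1, 212.0], [0.0, 0.0, 1.0]] [[-0.03, -1.0, 0.02], [-1.0, 0.03, -0.05], [0.05, -0.02, -1.0]]
[ 1.005 -0.011  0.757] [[396.3, 0.0, 276.3], [0.0, 396.3, 205.3], [0.0, 0.0, 1.0]] [[0.12, 0.99, -0.01], [0.77, -0.1, -0.63], [-0.63, 0.07, -0.77]]
```

View pics/top0.png

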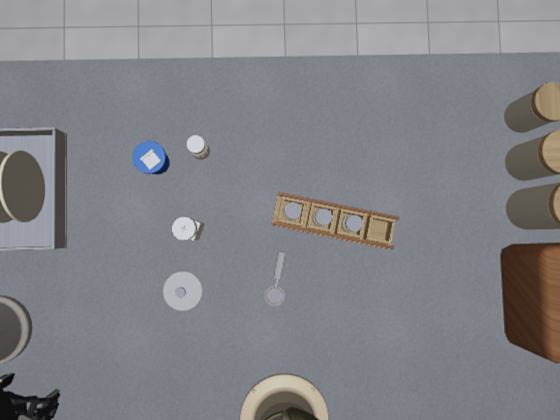

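View pics/scene0.png

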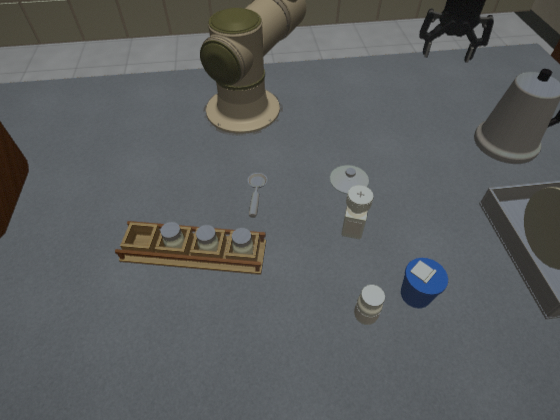

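The top view shows the bottle cap at about (184,228) with the square body peeking out to its right. The free cell is the right end of the rack, at about (381,230). The round tub is at (196,145) and is not the target. In the scene view the bottle is at (355,212), its cap carries a cross mark, and the free cell is at (138,237).

Run:
```python
from h import *
L=lambda f:dict(np.load(f'pics/{f}.npz'))
a=L('top0');b=L('scene0')
hsv=cv2.cvtColor(a['frame'],cv2.COLOR_RGB2HSV)
m=((hsv[...,0]<25)&(hsv[...,1]>70)).astype(np.uint8);m[:,:250]=0;m[:,420:]=0;m[:170]=0;m[270:]=0
r=cv2.minAreaRect(cv2.findNonZero(m));print(r)
for p in cv2.boxPoints(r):print(p,ray(a,*p,.04).round(4),ray(a,*p,.005).round(4))
print('cap',ray(a,184,228,.13).round(4),'scene cap',ray(b,360,193,.13).round(4))
print('cell',ray(a,381,230,.03))
# cell in scene
for f,d,(x,y,w,h) in(('sb',b,(330,170,60,75)),('tb',a,(160,205,60,45)),):
    cv2.imwrite(f'pics/{f}.png',cv2.resize(d['frame'][y:y+h,x:x+w,::-1],None,fx=6,fy=6,interpolation=cv2.INTER_CUBIC))
# go above bottle, look w/ wrist camera
c=ray(a,184,228,.13)
s=monitor.sense()
env.reach([c[0],c[1],.26],s['ee_rot']);d=snap('wrist','w1');s=monitor.sense()
V=d['view'];print((-V[:3,:3].T@V[:3,3]).round(3),V[:3,:3].round(2).tolist(),s['joints'],s['clock'],proj(d,c))
```

```text
((335.4486999511719, 220.74798583984375), (123.75825500488281, 33.227317810058594), 11.689369201660156)
[271.48688 224.48003] [0.4958 0.0195 0.04  ] [0.4965 0.019  0.005 ]
[278.21893 191.94182] [5.778e-01 3.000e-04 4.000e-02] [ 0.5815 -0.0009  0.005 ]
[399.41052 217.01595] [ 0.5061 -0.3065  0.04  ] [ 0.5072 -0.3187  0.005 ]
[392.67847 249.55415] [ 0.4242 -0.2857  0.04  ] [ 0.4223 -0.2971  0.005 ]
cap [0.4912 0.2204 0.13  ] scene cap [0.4869 0.2229 0.13  ]
cell [ 0.47440924 -0.26095799  0.03      ]
[0.416 0.251 0.402] [[0.37, 0.93, -0.0], [0.89, -0.35, 0.31], [0.29, -0.11, -0.95]] [ 2.06331335e-01  3.24041335e-01  1.40738448e+00 -6.09424467e-04
  1.41111954e+00 -9.89995307e-01] 1.6417 [283.45215605 210.97250604]
```

View pics/w1.png

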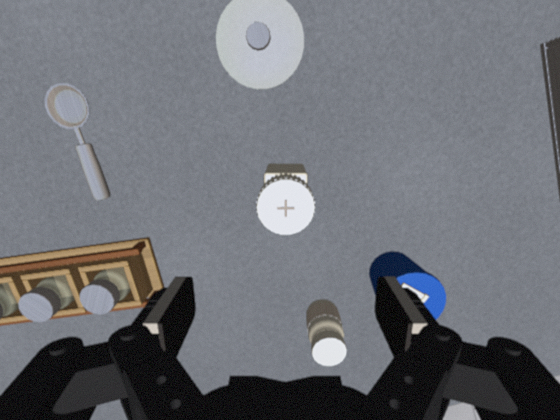

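View pics/sb.png

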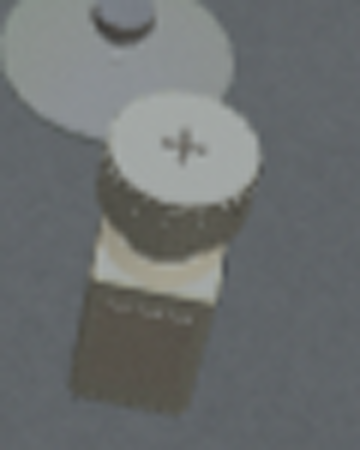

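Wrist view: the cap is at (286,207) with its cross along the image axes. The body face at (286,170) also lies along the image axes, so bottle yaw is about 68° mod 90. I'll measure this and then look at the cell from close by.

Run:
```python
from h import *
d=dict(np.load('pics/w1.npz'));f=d['frame']
g=cv2.cvtColor(f,cv2.COLOR_RGB2GRAY)
m=(g>205).astype(np.uint8);n,l,st,ce=cv2.connectedComponentsWithStats(m)
for i in range(1,n):
    if st[i,4]>100:print(st[i],ce[i].round(1))
k=l[207,270];cs,_=cv2.findContours((l==k).astype(np.uint8),0,1)
(u,v),r=cv2.minEnclosingCircle(max(cs,key=cv2.contourArea));print('cap',u,v,r,ray(d,u,v,.13).round(4))
# cross
cr=np.zeros_like(g);cr[195:221,274:300]=(g[195:221,274:300]<215);ys,xs=np.nonzero(cr)
P=np.array([ray(d,x,y,.13)[:2] for x,y in zip(xs,ys)]);P=P-P.mean(0);an=np.arctan2(P[:,1],P[:,0]);w=np.hypot(*P.T)**4
print('cross yaw',np.degrees(np.angle((w*np.exp(4j*an)).sum())/4),len(P))
cv2.imwrite('pics/w1c.png',cv2.resize(f[150:240,240:330,::-1],None,fx=6.5,fy=6.5,interpolation=cv2.INTER_CUBIC))
# look at cell, tool yaw turned so fingers along rack-ish
Rm=R.from_quat(monitor.sense()['ee_rot']);q=(R.from_euler('z',-81,degrees=True)*Rm).as_quat()
env.reach([.465,-.245,.30],q);e=snap('wrist','w2');s=monitor.sense();print(s['joints'].round(2) if hasattr(s['joints'],'round') else s['joints'],s['clock'])
print(R.from_quat(s['ee_rot']).as_matrix().round(3).tolist(),e['view'][:3].round(3).tolist())
```

```text
[ 257  180   57   54 2338] [285.3 206.7]
[313 338  33  28 718] [329.  351.6]
cap 285.1363525390625 206.5 28.494056701660156 [0.4879 0.2234 0.13  ]
cross yaw -20.39191658491076 106
[-0.71  0.28  1.37  0.    1.5  -0.49] 3.4
[[-0.001, 0.214, 0.977], [0.001, 0.977, -0.214], [-1.0, 0.001, -0.001]] [[0.977, -0.213, -0.002, -0.505], [-0.202, -0.93, 0.307, -0.193], [-0.067, -0.3, -0.952, 0.403]]
```

View pics/w1c.png

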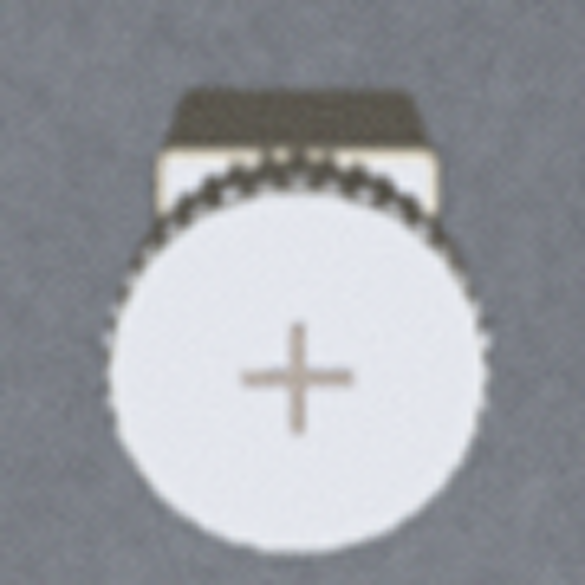

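View pics/w2.png

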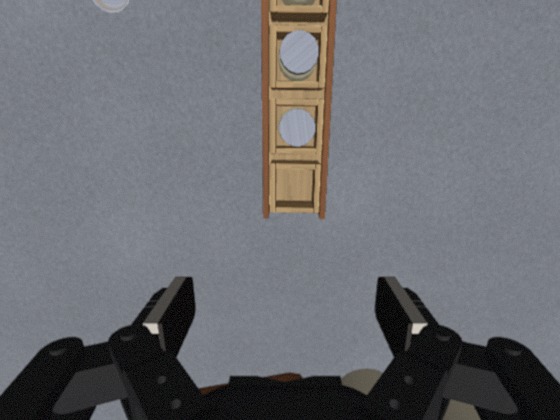

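The crop shows the shoulder edge level at row 150, so the body is parallel to the image x axis (yaw about -21.6°), which agrees with the cross (-20.4°). In w2 the free cell is centred near (295,187), and the rack runs nearly along the image columns.

Run:
```python
from h import *
d=dict(np.load('pics/w2.npz'));f=d['frame']
cv2.imwrite('pics/w2c.png',cv2.resize(f[145:225,255:335,::-1],None,fx=7,fy=7,interpolation=cv2.INTER_CUBIC))
d1=dict(np.load('pics/w1.npz'))
c=lambda u,v:(240+(u+.5)/6.5-.5,150+(v+.5)/6.5-.5)
a,b=[ray(d1,*c(u,150),.078) for u in(157,440)];print(a,b,'shoulder edge len',np.linalg.norm(b-a),np.degrees(np.arctan2(*(b-a)[1::-1])))
n=np.array([-(b-a)[1],(b-a)[0]])/np.linalg.norm(b-a);print('body ctr',((a+b)/2)[:2]+.023*n,((a+b)/2)[:2]-.023*n)
```

```text
[0.45950599 0.2106768  0.078     ] [0.47599661 0.25273279 0.078     ] shoulder edge len 0.045173521820504665 68.5893079500059
body ctr [0.44633858 0.24010096] [0.48916402 0.22330863]
```

View pics/w2c.png

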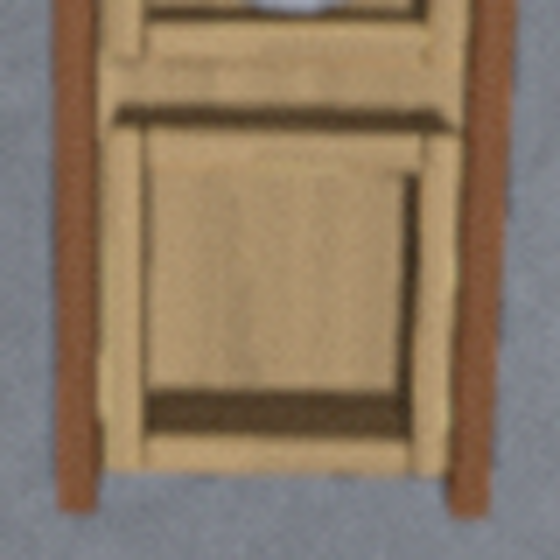

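Run:
```python
from h import *
d=dict(np.load('pics/w2.npz'))
c=lambda u,v:(255+(u+.5)/7-.5,145+(v+.5)/7-.5)
def rep(n,pts,z):
    P=np.array([ray(d,*c(*p),z)[:2] for p in pts]);print(n,'ctr',P.mean(0).round(4),'len',[round(np.linalg.norm(P[i]-P[i-1])*1e3,1) for i in range(4)],[round(np.degrees(np.arctan2(*(P[i]-P[i-1])[::-1])),1) for i in range(4)])
for z in(.04,.05):
    rep('outer%g'%z,[(103,472),(448,472),(462,130),(103,130)],z)
    rep('inner%g'%z,[(145,436),(414,436),(420,165),(143,165)],z)
rep('floor',[(150,391),(402,391),(402,165),(150,165)],.01)
for u,v0,v1 in((57,510,0),(52,510,0)):pass
a,b=ray(d,*c(489,517),.04),ray(d,*c(516,0),.04);print('rail R',np.degrees(np.arctan2(*(b-a)[1::-1])))
a,b=ray(d,*c(57,510),.04),ray(d,*c(52,0),.04);print('rail L',np.degrees(np.arctan2(*(b-a)[1::-1])))
print((-d['view'][:3,:3].T@d['view'][:3,3]))
t=dict(np.load('pics/top0.npz'));print(ray(t,381,230.5,.05))
```

```text
outer0.04 ctr [ 0.4742 -0.2555] len [np.float64(65.1), np.float64(66.0), np.float64(65.1), np.float64(65.4)] [np.float64(-103.2), np.float64(-12.3), np.float64(77.4), np.float64(167.7)]
inner0.04 ctr [ 0.4745 -0.2551] len [np.float64(51.6), np.float64(51.2), np.float64(51.6), np.float64(50.7)] [np.float64(-102.4), np.float64(-12.3), np.float64(78.1), np.float64(167.7)]
outer0.05 ctr [ 0.4743 -0.2532] len [np.float64(63.5), np.float64(64.4), np.float64(63.5), np.float64(63.8)] [np.float64(-103.2), np.float64(-12.3), np.float64(77.4), np.float64(167.7)]
inner0.05 ctr [ 0.4747 -0.2529] len [np.float64(50.3), np.float64(49.9), np.float64(50.3), np.float64(49.5)] [np.float64(-102.4), np.float64(-12.3), np.float64(78.1), np.float64(167.7)]
floor ctr [ 0.4741 -0.257 ] len [np.float64(45.9), np.float64(51.2), np.float64(45.9), np.float64(49.6)] [np.float64(-102.8), np.float64(-12.3), np.float64(79.2), np.float64(167.7)]
rail R 77.08629809512666
rail L 76.99582306203162
[ 0.4813701  -0.16605931  0.44176108]
[ 0.47317739 -0.25493727  0.05      ]
```

Run:
```python
from h import *
qc=monitor.sense()['ee_rot'];qb=(R.from_euler('z',-8.8,degrees=True)*R.from_quat(qc)).as_quat()
np.savez('q.npz',qc=qc,qb=qb)
env.reach([.4883,.2232,.20],qb)
d=snap('wrist','w3')
g=cv2.cvtColor(d['frame'],cv2.COLOR_RGB2GRAY);u,v=proj(d,[.4883,.2232,.13])
m=(g>205).astype(np.uint8);n,l,st,ce=cv2.connectedComponentsWithStats(m)
k=min(range(1,n),key=lambda i:np.hypot(*(ce[i]-[u,v]))+1e3*(st[i,4]<300))
cs,_=cv2.findContours((l==k).astype(np.uint8),0,1);(cu,cv_),r=cv2.minEnclosingCircle(max(cs,key=cv2.contourArea))
p=ray(d,cu,cv_,.13);print('cap',p,r,st[k])
p=p if np.linalg.norm(p[:2]-[.4883,.2232])<.004 else np.array([.4883,.2232,0])
x,y=(p[:2]+[.4883,.2232])/2;print(x,y)
f=env.movel([x,y,.094],guard=15);print('hit',f)
F0=monitor.sense()['contact_force']
env.close_gripper(80);s=monitor.sense();print(s['finger_gap'],s['contact_force'],F0,s['clock'])
env.movel([x,y,.225]);s=monitor.sense();print(s['finger_gap'],s['contact_force'],s['ft_torque'],s['position'],s['clock'])
np.savez('g.npz',xy=[x,y])
```

```text
cap [0.48964277 0.22383319 0.13      ] 35.345767974853516 [ 252  197   71   67 3493]
0.4889713872769002 0.22351659415907382
hit False
0.601822188822821 [ 0.68101743 -0.53676979  5.61368815] [-0.0036815   0.97100757  0.76329599] 6.475
0.6002741177298453 [-0.09757368  0.04355583 -1.25110792] [-0.00398301  0.00293534  0.01799889] [0.48845185 0.22343616 0.22381024] 7.5
```

Run:
```python
from h import *
qc=np.load('q.npz')['qc']
env.reach([.4743,-.254,.225],qc);env.movel([.4743,-.254,.162]);env.hold(.3)
s=monitor.sense();print(s['position'],s['contact_force'],s['clock'],s['joints'])
a=snap('wrist','w4');b=snap('scene','s4')
i1=cv2.resize(a['frame'][100:330,190:390],(480,552));i2=b['frame']
u,v=proj(b,[.474,-.254,.09]).astype(int);print(u,v);print(u,v,proj(a,[.4743,-.254,.05]))
y0,x0=max(0,v-50),max(0,u-45);i2=cv2.resize(i2[y0:y0+100,x0:x0+58],(320,552),interpolation=cv2.INTER_CUBIC)
print(x0,y0);cv2.imwrite('pics/c4.png',np.hstack([i1,i2])[:,:,::-1])
```

```text
[ 0.47448891 -0.25415167  0.16262958] [ 0.69690732 -0.38205561 -1.92076377] 10.1083 [-7.09546331e-01  4.04196133e-01  1.55576995e+00  4.46235319e-05
  1.18177557e+00 -4.94190205e-01]
133 222
133 222 [286.00772427 215.01776156]
88 172
```

View pics/c4.png

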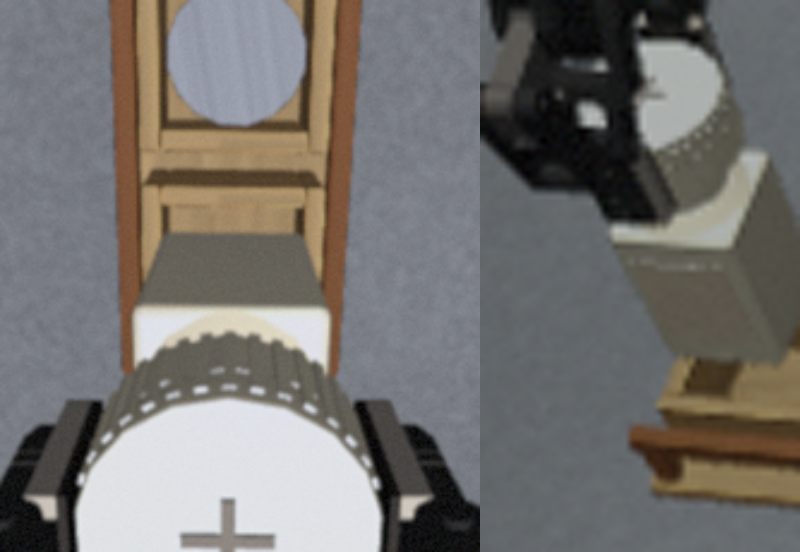

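Hover view: the bottle's far bottom edge is at row 235 (cols 168–298) and its shoulder edge is at row 308 (cols 135–328). The cell's inner edges are at cols 162 and 303 with the far inner edge at row 207, so it looks well aligned. I'll turn these into an offset.

Run:
```python
from h import *
d=dict(np.load('pics/w4.npz'));c=lambda u,v:(190+(u+.5)/2.4-.5,100+(v+.5)/2.4-.5)
r=lambda u,v,z:ray(d,*c(u,v),z)[:2]
zb=.1626-.094
th=np.radians(77.3);ey=np.array([np.cos(th),np.sin(th)]);ex=np.array([ey[1],-ey[0]])
ang=lambda v:np.degrees(np.arctan2(v[1],v[0]))
def sh(n,p):print(n,'x',round(p@ex*1e3,1),'y',round(p@ey*1e3,1))
for n,a,b,off in(('shoulder',r(135,308,zb+.078),r(328,308,zb+.078),.023),('bottom',r(168,235,zb+0),r(298,235,zb),.0205),('chamf',r(140,302,zb+.078),r(325,302,zb+.078),.023)):
    print(n,np.linalg.norm(b-a)*1e3,ang(b-a));m=(a+b)/2;sh(n,m-off*ey)
a,b=r(162,207,.05),r(304,207,.05);print('inner',np.linalg.norm(b-a)*1e3,ang(b-a));sh('cell by far inner edge',(a+b)/2-.025*ey)
a,b=r(141,187,.05),r(323,187,.05);print('outer',np.linalg.norm(b-a)*1e3,ang(b-a));sh('cell by far outer edge',(a+b)/2-.032*ey)
a,b=r(118,30,.04),r(131,370,.04);print('rail out L',ang(a-b),a@ex,b@ex)
a,b=r(356,30,.04),r(338,370,.04);print('rail out R',ang(a-b),a@ex,b@ex)
sh('tcp',np.array([.47449,-.25415]))
```

```text
shoulder 43.02191279139649 -12.277558655510019
shoulder x 518.1 y -143.5
bottom 41.970881197766495 -12.282174548981324
bottom x 518.9 y -144.1
chamf 41.13112608102027 -12.2779490781634
chamf x 518.3 y -142.1
inner 48.88437062287341 -12.283870479640532
cell by far inner edge x 519.0 y -143.3
outer 62.13665577890469 -12.285057818105724
cell by far outer edge x 518.6 y -143.4
rail out L 77.43680205884938 0.4801782805852675 0.48047360011627516
rail out R 77.51103217896517 0.5594778342234638 0.5599332901162876
tcp x 518.8 y -143.6
```

Aligned within about 1 mm and 0.5°, so I'll insert.

Run:
```python
from h import *
s=monitor.sense();print(s['contact_force'])
x,y=.4745+.0003,-.2541
f=env.movel([x,y,.101],velocity=.05,guard=4);env.hold(.2)
s=monitor.sense();print(f,s['position'],s['contact_force'],s['ft_torque'],s['finger_gap'],s['clock'])
```

```text
[ 0.30101211 -0.98927314 -1.76708056]
True [ 0.47476577 -0.25403233  0.10430169] [1.67564282 0.28704501 5.01916119] [-0.03776003 -0.09067468  0.00519872] 0.5959032166682299 11.4667
```

Run:
```python
from h import *
def st(t):
    s=monitor.sense();z=R.from_quat(s['ee_rot']).as_matrix()[:,2];print(t,np.round(s['position'],4),'F',np.round(s['contact_force'],1),'T',np.round(s['ft_torque'],2),'yaw',round(np.degrees(np.arctan2(z[1],z[0])),1),round(s['finger_gap'],3),round(s['clock'],2));return s
s=st('0');p=s['position']
for z in(.102,.0995):
    env.movel([.4747,-.2541,z],velocity=.02);env.hold(.15);s=st('press')
Fz=s['contact_force'][2]
if 9<Fz<20:
    q=np.array(s['joints'])
    for k in range(2):
        q[5]-=np.radians(6);env.set_joints(q);s=st('turn')
```

```text
0 [ 0.4748 -0.254   0.1043] F [1.7 0.3 5. ] T [-0.04 -0.09  0.01] yaw -12.3 0.596 11.47
press [ 0.4753 -0.2544  0.1029] F [1.2 0.6 6.9] T [ 0.14 -0.05  0.03] yaw -12.3 0.599 11.87
press [ 0.4756 -0.2545  0.1009] F [1.1 1.9 9.8] T [0.28 0.01 0.01] yaw -12.3 0.6 12.29
turn [ 0.4761 -0.2548  0.1019] F [0.2 1.1 6.9] T [ 0.15  0.1  -0.01] yaw -6.3 0.601 12.54
turn [ 0.476  -0.2549  0.1018] F [0.5 0.2 6.8] T [0.03 0.12 0.04] yaw -0.3 0.596 12.79
```

The arm yields under load, and re-commanding the sensed joints lost some of the press. I'll turn back, press by force, and turn using IK targets.

```bash
cat >> h.py <<'E'
Q0=np.load('q.npz')['qc']
def qy(a):return (R.from_euler('z',a,degrees=True)*R.from_quat(Q0)).as_quat()
def st(t):
    s=monitor.sense();z=R.from_quat(s['ee_rot']).as_matrix()[:,2];print(t,np.round(s['position'],4),'F',np.round(s['contact_force'],1),'T',np.round(s['ft_torque'],2),'yaw',round(np.degrees(np.arctan2(z[1],z[0])),1),round(s['finger_gap'],3),round(s['clock'],2));return s
E
python3 - <<'E'
from h import *
x,y=.4746,-.2540
env.reach([x,y,.102],qy(0));st('back')
z=.099
for k in range(5):
    env.movel([x,y,z],velocity=.02);env.hold(.15);s=st('press %.4f'%z)
    e=12.6-s['contact_force'][2]
    if abs(e)<.7:break
    z-=min(.0015,e*.0005)
if abs(e)<1.5:
    for a in(4,8,12,16):
        env.reach([x,y,z],qy(a));s=st('turn %d'%a)
        if s['contact_force'][2]<11 : z-=.0006
np.save('z.npy',z)
E
```

```text
back [ 0.4748 -0.2541  0.1023] F [ 0.3 -0.   4.1] T [ 0.08 -0.05 -0.04] yaw -12.1 0.599 13.11
press 0.0990 [ 0.4755 -0.2545  0.1003] F [ 1.1  1.8 11.7] T [ 0.25 -0.06 -0.05] yaw -12.1 0.597 13.56
press 0.0985 [ 0.4756 -0.2545  0.1   ] F [ 2.   1.3 12.2] T [ 0.24 -0.11 -0.06] yaw -12.1 0.595 13.96
turn 4 [ 0.4755 -0.2545  0.1   ] F [ 0.7  1.  12.5] T [ 0.2  -0.05  0.05] yaw -8.1 0.603 14.21
turn 8 [ 0.4754 -0.2546  0.0999] F [ 0.3  0.5 12.7] T [ 0.17  0.06 -0.03] yaw -4.1 0.604 14.46
turn 12 [ 0.4754 -0.2547  0.1   ] F [ 0.5  0.7 11.9] T [0.07 0.05 0.04] yaw -0.1 0.6 14.71
turn 16 [ 0.4753 -0.2547  0.1   ] F [-0.8  0.2 11.8] T [0.05 0.11 0.02] yaw 3.9 0.596 14.96
```

Run:
```python
from h import *
x,y=.4746,-.2540;z=float(np.load('z.npy'))
for a in range(21,67,5):
    env.reach([x,y,z],qy(a));s=st('turn %d %.4f'%(a,z))
    f=s['contact_force'][2]
    if f<11.3:z-=.0005
    if f>13.8:z+=.0005
    if abs(s['ft_torque'][2])>1.5:break
np.save('z.npy',z)
env.hold(.1);a=snap('wrist','w5')
cv2.imwrite('pics/w5c.png',cv2.resize(a['frame'][100:380,150:430,::-1],(560,560)))
```

```text
turn 21 0.0985 [ 0.4753 -0.2547  0.1   ] F [-0.1  0.8 11.5] T [ 0.08  0.15 -0.01] yaw 8.9 0.599 15.21
turn 26 0.0985 [ 0.4753 -0.2547  0.1   ] F [ 0.6  0.1 12.1] T [-0.01  0.14  0.01] yaw 13.9 0.603 15.46
turn 31 0.0985 [ 0.4753 -0.2547  0.1   ] F [ 0.1 -0.3 12.6] T [-0.    0.11  0.03] yaw 18.9 0.597 15.71
turn 36 0.0985 [ 0.4753 -0.2548  0.1   ] F [-0.8  0.2 13. ] T [-0.02  0.1   0.  ] yaw 23.9 0.597 15.96
turn 41 0.0985 [ 0.4753 -0.2548  0.1   ] F [ 0.1  0.3 12.4] T [-0.1   0.07  0.02] yaw 28.9 0.604 16.21
turn 46 0.0985 [ 0.4754 -0.2548  0.1   ] F [-0.4  0.5 12.9] T [-0.    0.11  0.05] yaw 33.9 0.601 16.46
turn 51 0.0985 [ 0.4753 -0.2548  0.1   ] F [ 0.   0.5 12. ] T [-0.05  0.15 -0.02] yaw 38.9 0.604 16.71
turn 56 0.0985 [ 0.4753 -0.2548  0.1   ] F [-0.3  0.8 12.3] T [-0.04  0.15 -0.02] yaw 43.9 0.599 16.96
turn 61 0.0985 [ 0.4753 -0.2548  0.1   ] F [ 0.5 -1.2 12.3] T [-0.08  0.1  -0.08] yaw 48.9 0.603 17.21
turn 66 0.0985 [ 0.4754 -0.2548  0.1   ] F [ 0.1  0.7 12.6] T [-0.08  0.1   0.03] yaw 53.9 0.602 17.46
```

View pics/w5c.png

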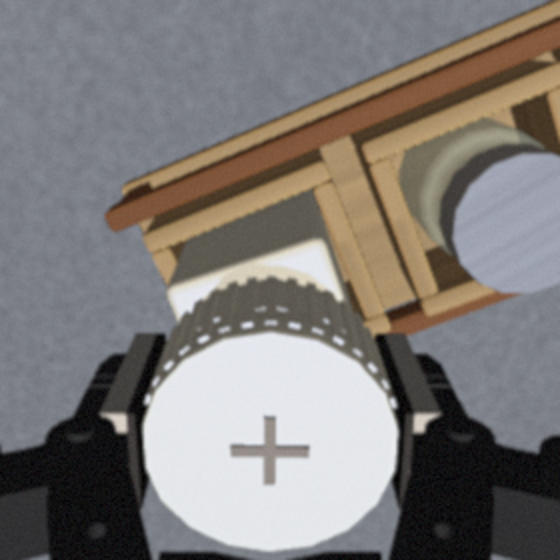

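The cap turned with the gripper (cross still square to the jaws) while the bottle stays in the cell. I'll work out the relative angle from the shoulder edge (170,291)–(328,241) and then lift gently.

Run:
```python
from h import *
d=dict(np.load('pics/w5.npz'));r=lambda u,v,z:ray(d,150+(u+.5)/2-.5,100+(v+.5)/2-.5,z)[:2]
ang=lambda v:np.degrees(np.arctan2(v[1],v[0]))
a,b=r(176,289,.088),r(318,243,.088);bd=ang(b-a)
p,q=r(231,452,.135),r(309,452,.135);cp=ang(q-p)
p,q=r(120,190,.04),r(550,30,.04);print('body',bd,'cap',cp,'rel',(cp-bd),'rail',ang(q-p))
x,y=.4746,-.2540;z=float(np.load('z.npy'))
# ease up, watch force
for zz in(.1015,.104,.106,.108,.112):
    env.movel([x,y,zz],velocity=.03);env.hold(.1);s=st('up %.4f'%zz)
    if s['contact_force'][2]<-1.5:print('stuck?');break
```

```text
body 72.97836788968216 cap 53.99838558715202 rel -18.97998230253014 rail 74.32503572693058
up 0.1015 [ 0.4752 -0.2547  0.1025] F [ 1.1 -0.8  7.9] T [-0.22 -0.06  0.02] yaw 53.9 0.6 17.96
up 0.1040 [ 0.4748 -0.2544  0.1043] F [ 1.4 -1.2  5.6] T [-0.25 -0.09  0.04] yaw 53.8 0.597 18.31
up 0.1060 [ 0.4746 -0.254   0.1059] F [ 1.5 -1.7  3.7] T [-0.18 -0.1   0.03] yaw 53.7 0.603 18.66
up 0.1080 [ 0.4743 -0.2537  0.1076] F [ 0.2 -0.6 -0.2] T [-0.03 -0.04 -0.  ] yaw 53.7 0.6 19.01
up 0.1120 [ 0.4746 -0.254   0.112 ] F [ 0.4 -0.4  0.7] T [-0.03 -0.02  0.02] yaw 53.7 0.601 19.39
```

The cap is free: the relative turn is about 71°, and the force went to zero instead of to the bottle's weight. Lifting it straight up.

Run:
```python
from h import *
x,y=.4746,-.2540
env.movel([x,y,.125],velocity=.05);st('a')
env.movel([x,y,.178],velocity=.08);env.hold(.5);st('end')
a=snap('wrist','w6');b=snap('scene','s6')
u,v=proj(b,[.474,-.254,.09]).astype(int)
i2=b['frame'][v-70:v+50,max(0,u-60):u+150]
cv2.imwrite('pics/c6.png',np.hstack([cv2.resize(a['frame'],(400,300)),cv2.resize(i2,(400,300))])[:,:,::-1])
```

```text
a [ 0.4747 -0.2541  0.1254] F [ 0.4  0.3 -0.2] T [0.03 0.07 0.02] yaw 53.7 0.599 19.8
end [ 0.4746 -0.254   0.178 ] F [-0.1  0.3 -0.6] T [-0.01  0.05 -0.  ] yaw 53.7 0.603 21.12
```

View pics/c6.png

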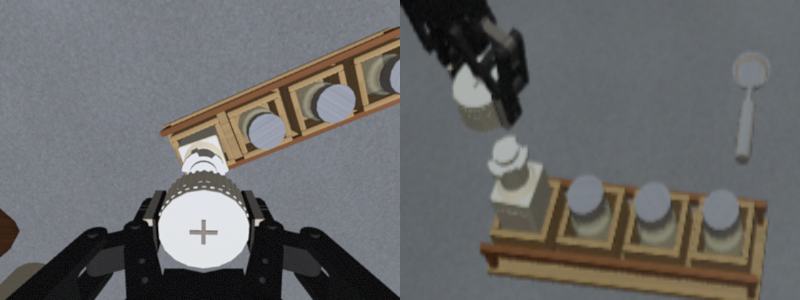

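The bottle stands in its cell with the neck and bayonet rim bare, the cap is held above it, and the jars are in place. Handing in.

```bash
python3 -c "
from h import *
job.hand_in();st('done')"
```

```text
the job is handed in; nothing more can be done
the job is handed in; nothing more can be done
```

The job is done and handed in: the bottle is in the free end cell, and I ended still holding its cap above the bare neck. I carried the bottle by its cap, lowered it in, pressed the cap with about 12–13 N (about 4.5 mm) and turned it 66° anticlockwise. I then lifted it straight up about 7 cm from its seat.

**Last checks**
- **Seating:** the descent stopped on contact with the bottle's underside within about 0.5 mm of the cell floor. It still stands there in the last picture.
- **Cap:** the turn relative to the bottle was about 71°, inside the 47–79° window. The load dropped to about zero on lifting, so the bottle did not come along.
- **End state:** the grip was steady and the force on the tool was about 0.6 N. The clock read about 21 s of the 48 s allowed.
- **Surroundings:** the three jars and the spoon look untouched in the last pictures. I did not look again at the snack cup, glass lid or round tub, but the arm did not work close to them after the grasp.

**What went wrong:** on the first try the arm gave way under load and let the cap rise to about 1.2 mm of press. It turned 12° like that, which probably also turned the bottle within its yaw play, so I turned back and pressed again by force. At the end the bottle was about 4–5° off the cell's axes, within its play.

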